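# Fit the right cup to the spice mill and hold its spring dial on the third click

### The arm

A 6-joint arm with a two-finger parallel gripper is mounted at the origin on the work surface. World frame = base frame: x ahead of the robot, y to its left, z up, the work surface at z = 0. Lengths are in m, angles in rad, forces in N, time in s.
With the tool pointing down it reaches from about 0.4 to 0.825 m from the base axis. Payload 7 kg.
Tool frame: the origin (TCP) lies midway between the tips of the shut fingers; the grasp point (between the pads) lies 19 mm behind it (grip_point_offset is the distance from the TCP to the grasp point, in m); z points along the fingers, y is the line along which they close (so a half turn about z gives the same grasp; the last joint's range is limited). The gripper opens to 88 mm and grips with 3 to 60 N. Pads are 19 mm wide; open, the fingers measure 130 mm over their backs; the gripper's body (78 mm by 193 mm) begins 47 mm behind the grasp point.
Start: joints at [-0.853, 0.359, 0.012, 0, -1.224, -0.288], TCP at [0.281, -0.614, 0.227] pointing down, gripper open.
Joint ranges: [-3.07, 3.07], [-1.43, 2.12], [-1.02, 1.25], [-3.03, 1.67], [-3.05, -0], [-3.03, 3.03]. Speed limits (rad/s): [2.39, 2.39, 3.01, 3.14, 3.14, 3.14].

### API

Orientations are given as [roll, pitch, yaw] about the fixed x, y, z axes, in that order (R = Rz(yaw) Ry(pitch) Rx(roll)).
In Python, from station import get_state, grab_frame, camera_params, job_done, grip_point_offset gives the robot as it stands.
- The arm moves only by the shell command python3 -m creep 'ROWS' [FORCE]. ROWS is JSON, a list that holds one entry, the list of rows, each a list of 7 numbers: the finger opening in cm, from 0 to 8.76, then the shift along the tool's x, y, z in cm, then the turn, a rotation vector about the tool's x, y, z in rad. In form: [[[fingers, tx, ty, tz, wx, wy, wz], ...]]. A call has 1 to 20 rows; each row is the pose to reach, as a shift and turn from the pose commanded when the call began, along the tool's axes at that moment; what a row does not reach only later rows make up. A row lasts 1/8 s, in which the tool goes at most 62.5 mm and 10.7 degrees, less where a joint would pass 70% of its speed; a pose out of reach is approached as far as the arm can. A call with a gripper value outside its range is refused whole. The fingers move at their own pace and stop on an object; FORCE is the grip in N (left out, the last holds). Time passes only in rows, so rows that repeat a pose let the fingers close. It gives the time, the measured TCP pose, the force, the opening and the grip force at its end, in the units of the state.
- get_state(): the state, without advancing time (a new reading comes with each control period).
- grab_frame(name): name is "scene" or "top"; returns the picture (384x512x3 uint8, blue, green, red); there is no depth.
- camera_params(name): a dict with "vertical_fov" (degrees; the focal length in pixels is half the picture's height over the tangent of half this angle, whatever the lens; pixels are square), "cx", "cy" (the principal point, pixels), "view" (4x4, takes a point from world to camera coordinates). Camera axes: x right, y down, z forward; pixel columns grow to the right and rows downward; lengths in m; the calibration is good to about 2 mm. A picture is of the moment at which its call begins. camera_params takes no time and is no camera call.
- job_done(): hands the job in; it is judged then, once.
The state is a dict: "t": time; "q": joint angles; "qd": joint speeds; "joint_efforts": joint torques, N m; "eef_pos": TCP position; "ee_rot": TCP orientation; "force": force on the tool from outside, world axes, zero at the start; "moment": the same for the moment, N m; "width": finger opening in m; "gripper_force": force on a finger pad.
Only numpy, scipy, OpenCV 4.12 (cv2) and the standard library are available. Lean on these libraries where they do the work, as an engineer would, in place of code of your own. Each camera call takes 0.05 s, during which the arm holds its last target. There are 200 camera calls.

### The job

Of the three grinding cups, put the one that fits the spice mill's well upright into the well, fully home, and let go of it. Only then press the finger bar of the mill's spring dial down past its first two clicks to the third, without ramming it, and finish while still holding it there with the fingers, because it springs back if let go. Leave the other cups and the kitchen things where they are.

Things in the scene. Friction and masses are not known exactly. Their poses are not given: they have to be found in the camera images.
- mill: Spice mill: a white box 130 x 130 mm, 85 mm tall, fixed to the counter; origin at the centre of its underside, z up. A round well opens at the centre of its top. On its +y side a black dial disc (radius 27 mm) turns about the mill's y axis, 62 mm above the counter; a steel arm runs from the dial towards the mill's -x and carries the finger bar.
- well (a point): Centre of the well's floor, 57 mm above the counter; same axes as the mill. The well is 53 mm in diameter and 28 mm deep, up to the mill's top, with a 3 mm chamfer at its mouth.
- dial (a joint): Angle of the spring dial, rad: 0 at rest, bar raised; grows as the bar is pressed down. Clicks at 0.35, 0.70 and, the third, 1.05; hard stop at 1.12. The resistance eases towards each click and jumps by about 4 N just past it. A spring drives it back to 0 when released, from anywhere. Pressing down on the bar takes 5 to 13 N; holding the third click takes 8 to 12 N.
- finger_bar (a point): The bar to press: round, level, steel, 14 mm in diameter, 44 mm long along the mill's y; this point is its centre. In the mill's frame that centre is at x = -65 cos(a), y = 101, z = 62 + 65 sin(a) mm, with a = 0.55 - dial value: it sinks from 96 to 31 mm above the counter at the third click. The arm joins its end nearest the mill (mill y 79 to 87 mm); the rest of its top is free.
- cup_small: Steel grinding cup with a flat black lid, closed, 40 mm in diameter, 75 mm tall, origin at the centre of its underside, z up. 0.11 to 0.23 kg. Too small.
- cup_middle: Steel grinding cup with a flat black lid, closed, 48 mm in diameter, 75 mm tall, origin at the centre of its underside, z up. 0.11 to 0.23 kg. This one fits the well; seated, it stands 47 mm out of the mill.
- cup_large: Steel grinding cup with a flat black lid, closed, 56 mm in diameter, 75 mm tall, origin at the centre of its underside, z up. 0.11 to 0.23 kg. Too large for the well.
- salt_jar: Glass jar, 48 mm in diameter, 95 mm tall, origin under its centre. Leave alone.
- mug: White mug, 76 mm in diameter, 85 mm tall, origin under its centre. Leave alone.
- spoon: Spoon lying on the counter, 140 mm long along its x. Leave alone.
- egg_cup: Wooden egg cup, 44 mm in diameter, 55 mm tall, origin under its centre. Leave alone.
- dish: Small white bowl, 110 mm in diameter, 25 mm tall, origin under its centre. Leave alone.
- spatula: Spatula lying on the counter, 250 mm long along its x. Leave alone.
Mind the look-alikes: they are no part of the job. Leave any pink look-alike of the mill alone.

How it is judged:
On the way, in this order (a step that is already met when the one before it is completed fails the run):
1. the 48 mm cup stands home in the mill's well and is let go (horizontal distance between cup_middle and well below 0.004 m and z of cup_middle in the frame of well below 0.004 m and angle between cup_middle's own z axis and vertical below 0.08 rad and contact force between each of the arm, the fingers and cup_middle below 0.2 N), for 0.2 s.
2. the dial is pressed to its third click and held there by the fingers (value of joint dial above 0.97 rad and contact force between the fingers and dial above 3 N), for 0.3 s.
At the end, for the whole second after the job is handed in: The fingers still press the finger bar (more than 3 N) and the dial is held at its third click (above 0.97 rad), while the 48 mm cup stands home in the well, untouched: within 4 mm of the well's centre and of its floor, tilted less than 0.08 rad (all of step 1 and all of step 2); the arm keeps its last pose, push and grip.
It fails at once if the dial pressed (past 0.25 rad) while the 48 mm cup is not home in the well (value of joint dial above 0.25 rad and not (horizontal distance between cup_middle and well below 0.006 m and z of cup_middle in the frame of well below 0.004 m and angle between cup_middle's own z axis and vertical below 0.08 rad)).
It fails at once if the finger bar rammed with more than 40 N (contact force between any of the fingers, the arm and dial above 40 N).
It fails at once if another cup or a kitchen thing moved by more than 30 mm (distance of any of cup_small, cup_large, salt_jar, mug, spoon, egg_cup, dish, spatula from where it was at the start of the episode above 0.03 m).
It also fails if it takes over 61 s, if anything falls off the work surface, if the arm or the gripper's body presses on something with over 40 N, if the wrist force passes 120 N, or if a joint passes its speed limit or range.

## Working session

There is one attempt and no reset: what is moved stays moved. The work goes in short steps, Python scripts to look and compute and a shell command to move; the robot and the scene stay as the last step left them, time stands still between calls to the robot, and variables do not carry over. Pictures are saved under pics/ and viewed, at most 10 in all, crops included, and the job is handed in when it is done.

```bash
mkdir -p pics; ls
cat > h.py <<'E'
import numpy as np, cv2
from station import *
def cam(n):
    c=camera_params(n); V=np.array(c["view"]); f=192/np.tan(np.radians(c["vertical_fov"])/2); return V,f,c["cx"],c["cy"],c
def proj(n,P):
    V,f,cx,cy,_=cam(n); p=V[:3,:3]@np.asarray(P,float)+V[:3,3]; return np.array([cx+f*p[0]/p[2],cy+f*p[1]/p[2]])
def ray(n,u,v):
    V,f,cx,cy,_=cam(n); R=V[:3,:3]; d=R.T@np.array([(u-cx)/f,(v-cy)/f,1]); return -R.T@V[:3,3],d
def at_z(n,u,v,z):
    o,d=ray(n,u,v); return o+d*(z-o[2])/d[2]
def tri(obs):
    A=np.zeros((3,3));b=np.zeros(3)
    for n,u,v in obs:
        o,d=ray(n,u,v); d=d/np.linalg.norm(d); M=np.eye(3)-np.outer(d,d); A+=M;b+=M@o
    return np.linalg.solve(A,b)
E
python3 - <<'E'
from h import *
for n in("scene","top"):
    cv2.imwrite(f"pics/{n}0.png",cv2.resize(grab_frame(n),(800,600),interpolation=cv2.INTER_CUBIC))
    c=cam(n); o,d=ray(n,c[2],c[3]); print(n,c[4]["vertical_fov"],c[1:4],o.round(3),d.round(3),{k:v for k,v in c[4].items() if k not in("view",)})
print(get_state(),grip_point_offset)
E
```

```text
pics
scene 56.95004115682545 (np.float64(353.9879560971565), 251.5611516771426, 195.09673553779078) [ 1.086 -0.386  0.665] [-0.616  0.357 -0.702] {'vertical_fov': 56.95004115682545, 'cx': 251.5611516771426, 'cy': 195.09673553779078}
top 57.92156263884075 (np.float64(346.93701144166283), 248.43012158560612, 193.2406552689519) [ 0.373 -0.059  1.012] [ 0.178 -0.021 -0.984] {'vertical_fov': 57.92156263884075, 'cx': 248.43012158560612, 'cy': 193.2406552689519}
{'t': 0.1, 'q': array([-8.52900938e-01,  3.59303715e-01,  1.11705450e-02, -2.92259538e-04,
       -1.22409013e+00, -2.88081071e-01]), 'qd': array([-6.69371250e-06, -3.67337460e-03,  2.13880018e-03,  7.86343782e-04,
       -3.81813231e-04, -1.82019183e-03]), 'joint_efforts': array([ 6.18360718e-04, -5.84162486e+01,  2.93752670e+01,  7.01551527e+00,
        1.01989068e-02, -3.63406184e-05]), 'eef_pos': array([ 0.28105985, -0.61323726,  0.22573551]), 'ee_rot': array([ 3.14014641e+00, -1.42020428e-04, -2.71187774e+00]), 'force': array([ 0.20504146, -0.50770638, -0.04061275]), 'moment': array([ 0.00544998,  0.01516526, -0.04306079]), 'gripper_force': 0.0, 'width': 0.08760689374761156} 0.0188
```

View pics/scene0.png

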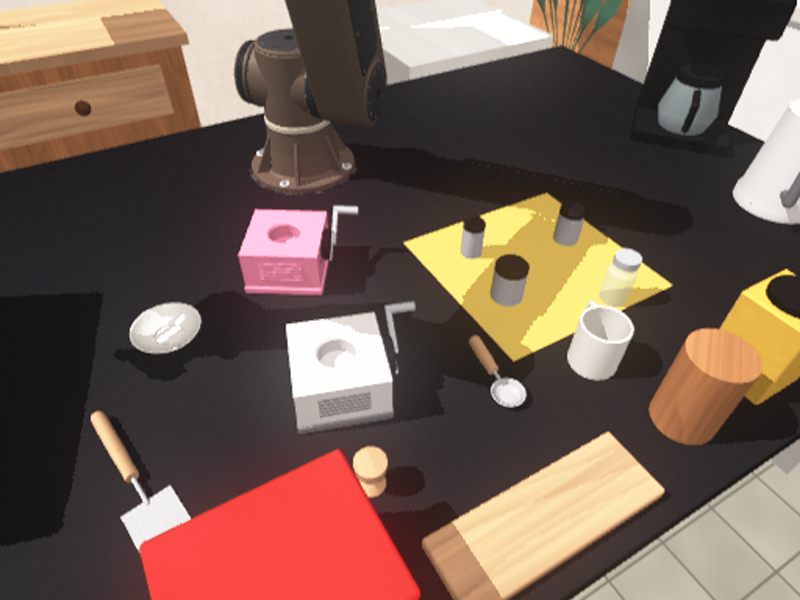

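View pics/top0.png

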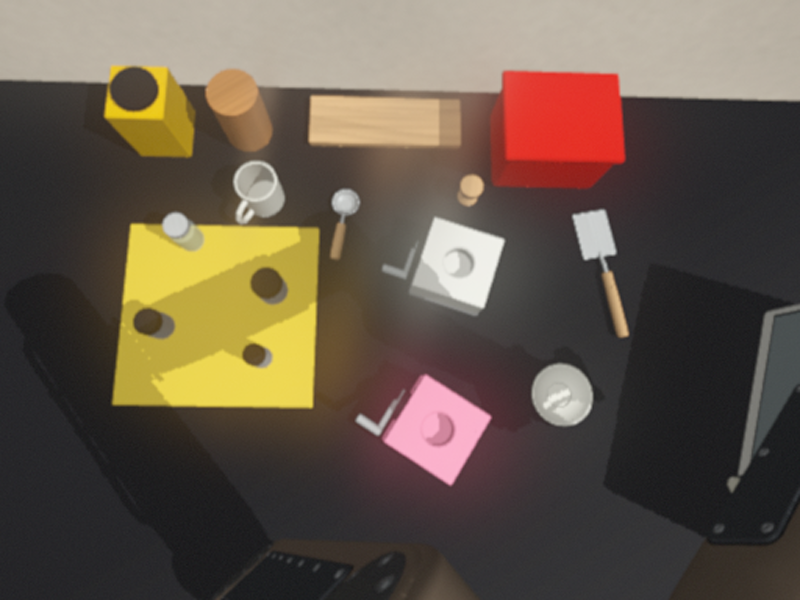

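The scene view (800 px) shows the white mill at (340,365) and the pink look-alike at (285,250). The three cups are at (511,280), (571,225) and (473,238), with the salt jar at (622,275) and the mug at (600,340). In the top view the mill's top is at (458,262) with its bar at (395,270), and the cup lids are at (268,284) large, (153,322) and (256,355).

Candidates for cup_middle, top / scene:
- A (153,322) / (571,210)
- B (256,355) / (473,225)
- C (268,284) / (511,266)

The salt jar also has a 48 mm diameter, but it has a white lid. I'll measure the lids and the mill.

```bash
cat > m1.py <<'E'
from h import *
S=1.5625
fr={n:grab_frame(n) for n in("scene","top")}
for n in fr: cv2.imwrite(f"pics/raw_{n}.png",fr[n])
cups={"A":((571,212),(153,322)),"B":((473,225),(256,355)),"C":((511,266),(268,284))}
for k,(s,t) in cups.items():
    ob=[];ell={}
    for n,p in(("scene",s),("top",t)):
        u,v=np.array(p)/S; g=fr[n].max(2).astype(np.uint8)
        m=(g<55).astype(np.uint8); nl,lab,st,ce=cv2.connectedComponentsWithStats(m,connectivity=4)
        l=lab[int(round(v)),int(round(u))]
        c=max(cv2.findContours((lab==l).astype(np.uint8),cv2.RETR_EXTERNAL,cv2.CHAIN_APPROX_NONE)[0],key=len)
        ell[n]=cv2.fitEllipse(c); ob.append((n,)+tuple(ce[l])); print(k,n,l,st[l].tolist(),np.round(ce[l],1))
    P=tri(ob); print("  P",P.round(4),[np.round(proj(o[0],P)-o[1:],1) for o in ob])
    for n,u,v in ob:
        V,f,*_=cam(n); z=(V[:3,:3]@P+V[:3,3])[2]; print("  major diam mm",n,round((max(ell[n][1])+1)*z/f*1000,1))
E
python3 m1.py
python3 - <<'E'
import cv2,numpy as np
a=cv2.imread("pics/raw_scene.png")[110:280,170:430]; b=cv2.imread("pics/raw_top.png")[130:250,60:340]
a=cv2.resize(a,(800,523),interpolation=cv2.INTER_CUBIC); b=cv2.resize(b,(800,343),interpolation=cv2.INTER_CUBIC)
cv2.imwrite("pics/crop_s.png",a);cv2.imwrite("pics/crop_t.png",b)
E
```

```text
A scene 0 [0, 0, 512, 384, 124799] [267.3 204.7]
A top 0 [0, 0, 512, 384, 121509] [252.5 151.5]
  P [ 0.6481 -0.0893  0.1164] [array([ 1.1, -0.1]), array([0.7, 0.4])]
  major diam mm scene 1066.9
  major diam mm top 1237.5
B scene 0 [0, 0, 512, 384, 124799] [267.3 204.7]
B top 0 [0, 0, 512, 384, 121509] [252.5 151.5]
  P [ 0.6481 -0.0893  0.1164] [array([ 1.1, -0.1]), array([0.7, 0.4])]
  major diam mm scene 1066.9
  major diam mm top 1237.5
C scene 0 [0, 0, 512, 384, 124799] [267.3 204.7]
C top 0 [0, 0, 512, 384, 121509] [252.5 151.5]
  P [ 0.6481 -0.0893  0.1164] [array([ 1.1, -0.1]), array([0.7, 0.4])]
  major diam mm scene 1066.9
  major diam mm top 1237.5
```

View pics/crop_s.png

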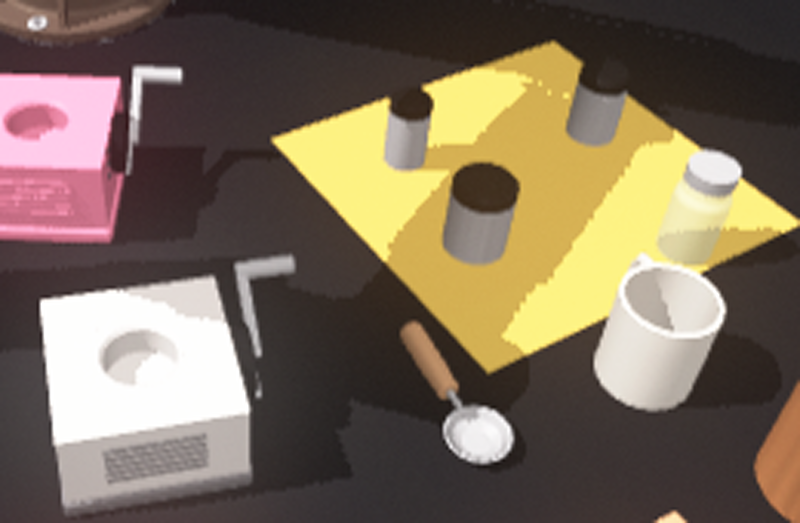

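View pics/crop_t.png

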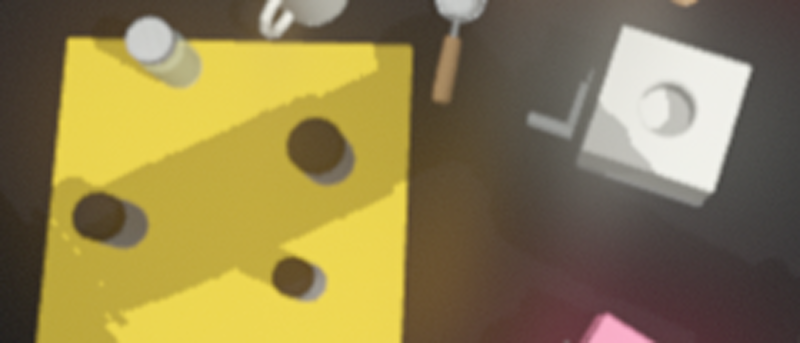

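The crops show A (lid at crop_t (100,216), crop_s (603,77)) as an intermediate size, C (316,147) as the largest and B (294,277) as the smallest. I'll fit cylinder silhouettes to confirm the sizes and positions.

```bash
cat > m2.py <<'E'
from h import *
from scipy.optimize import minimize
S=1.5625
fr={n:cv2.imread(f"pics/raw_{n}.png") for n in("scene","top")}
K=8
def sil(n,x,y,d,H,box):
    a=np.linspace(0,2*np.pi,48)
    pts=[proj(n,(x+d/2*np.cos(t),y+d/2*np.sin(t),z)) for z in(0,H) for t in a]
    h=cv2.convexHull(np.float32(pts)).reshape(-1,2)
    x0,y0,w,hh=box; im=np.zeros((hh*K,w*K),np.uint8)
    cv2.fillConvexPoly(im,np.int32(np.round(((h-[x0,y0]+.5)*K)*16)),1,shift=4)
    return im.reshape(hh,K,w,K).mean((1,3))
cups={"A":((571,212),(153,322)),"B":((473,225),(256,355)),"C":((511,266),(268,284))}
for k,(s,t) in cups.items():
    obs=[]
    for n,p in(("scene",s),("top",t)):
        if k=="A" and n=="scene": continue
        u,v=(np.array(p)/S).astype(int); r=28; box=(u-r,v-r,2*r,2*r+(12 if n=="scene" else 0))
        c=fr[n][box[1]:box[1]+box[3],box[0]:box[0]+box[2]].astype(int)
        m=((c[...,2]-c[...,0])<60).astype(np.uint8)
        nl,lab=cv2.connectedComponents(m); l=lab[r,r]; print(k,n,c[r,r],l)
        obs.append((n,box,(lab==l).astype(float)))
    P=at_z("top",t[0]/S,t[1]/S,.075)
    for H in (.075,None):
        def cost(q):
            h=H or q[3]
            return sum(np.abs(sil(n,q[0],q[1],q[2],h,b)-m).sum() for n,b,m in obs)
        q0=[P[0],P[1],.048]+([] if H else [.075])
        sx=np.array([q0]+[[q0[j]+(.006 if j==i else 0) for j in range(len(q0))] for i in range(len(q0))])
        o=minimize(cost,q0,method="Nelder-Mead",options=dict(initial_simplex=sx,xatol=1e-4,fatol=.02))
        print(k,o.x.round(4),round(o.fun,1),[m.sum() for *_,m in obs])
E
python3 m2.py
```

```text
A top [40 66 81] 2Traceback (most recent call last):
  File "m2.py", line 30, in <module>
    o=minimize(cost,q0,method="Nelder-Mead",options=dict(initial_simplex=sx,xatol=1e-4,fatol=.02))
    res = _minimize_neldermead(fun, x0, args, callback, bounds=bounds,
                               **options)
    fxr = func(xr)
    fx = function(np.copy(x), *(wrapper_args + args))
  File "m2.py", line 27, in cost
    return sum(np.abs(sil(n,q[0],q[1],q[2],h,b)-m).sum() for n,b,m in obs)
  File "m2.py", line 27, in <genexpr>
    return sum(np.abs(sil(n,q[0],q[1],q[2],h,b)-m).sum() for n,b,m in obs)
                      ~~~^^^^^^^^^^^^^^^^^^^^^^
  File "m2.py", line 8, in sil
    pts=[proj(n,(x+d/2*np.cos(t),y+d/2*np.sin(t),z)) for z in(0,H) for t in a]
         ~~~~^^^^^^^^^^^^^^^^^^^^^^^^^^^^^^^^^^^^^^^
  File "h.py", line 6, in proj
    V,f,cx,cy,_=cam(n); p=V[:3,:3]@np.asarray(P,float)+V[:3,3]; return np.array([cx+f*p[0]/p[2],cy+f*p[1]/p[2]])
                ~~~^^^
  File "h.py", line 4, in cam
    c=camera_params(n); V=np.array(c["view"]); f=192/np.tan(np.radians(c["vertical_fov"])/2); return V,f,c["cx"],c["cy"],c
ValueError: time passes only in moves, steps and waits
```

```bash
sed -i 's/^def cam/import functools\n@functools.cache\ndef cam/' h.py; python3 m2.py
```

```text
A top [40 66 81] 2
A [0.5021 0.3396 0.0424] 19.7 [np.float64(362.0)]
A [0.5025 0.3405 0.0436 0.0709] 19.1 [np.float64(362.0)]
B scene [29 41 55] 1
B top [42 78 98] 1
B [0.4478 0.1515 0.0349] 1346.2 [np.float64(1636.0), np.float64(181.0)]
B [0.4478 0.1514 0.0358 0.147 ] 1185.4 [np.float64(1636.0), np.float64(181.0)]
C scene [31 48 64] 3
C top [43 74 93] 1
C [0.5761 0.1364 0.0515] 105.3 [np.float64(632.0), np.float64(363.0)]
C [0.5756 0.1374 0.0531 0.0685] 68.8 [np.float64(632.0), np.float64(363.0)]
```

```bash
cat > m3.py <<'E'
from h import *
from scipy.optimize import minimize
S=1.5625;K=8
fr={n:cv2.imread(f"pics/raw_{n}.png").astype(int) for n in("scene","top")}
def fill(n,P3,box):
    h=cv2.convexHull(np.float32([proj(n,p) for p in P3])).reshape(-1,2); x0,y0,w,hh=box
    im=np.zeros((hh*K,w*K),np.uint8); cv2.fillConvexPoly(im,np.int32(np.round((h-[x0,y0]+.5)*K*16)),1,shift=4)
    return im.reshape(hh,K,w,K).mean((1,3))
a=np.linspace(0,2*np.pi,48)
def cyl(x,y,d,H=.075): return [(x+d/2*np.cos(t),y+d/2*np.sin(t),z) for z in(0,H) for t in a]
def boxp(x,y,w,H=.085,s=.065):
    c,s_=np.cos(w),np.sin(w); return [(x+c*i-s_*j,y+s_*i+c*j,z) for i in(-s,s) for j in(-s,s) for z in(0,H)]
def fit(fn,obs,q0,st):
    def cost(q): return sum(np.abs(fill(n,fn(*q),b)-m).sum() for n,b,m in obs)
    sx=np.array([q0]+[[q0[j]+(st[i] if j==i else 0) for j in range(len(q0))] for i in range(len(q0))])
    o=minimize(cost,q0,method="Nelder-Mead",options=dict(initial_simplex=sx,xatol=1e-4,fatol=.02)); return o.x.round(4),round(o.fun,1)
def mask(n,b,f):
    c=fr[n][b[1]:b[1]+b[3],b[0]:b[0]+b[2]]; return f(c).astype(float)
def comp(m,u,v):
    l=cv2.connectedComponents(m.astype(np.uint8),connectivity=4)[1]; return (l==l[v,u]).astype(float)
mat=lambda c:(c[...,2]-c[...,0])<88
bt=(76,184,44,44); bs=(348,141,44,30)
mt=comp(mask("top",bt,mat),22,22); ms=comp(mask("scene",bs,mat),17,6)
print("A masks",mt.sum(),ms.sum())
print("A top",fit(cyl,[("top",bt,mt)],[.502,.340,.048],[.006]*3))
print("A both",fit(cyl,[("top",bt,mt),("scene",bs,ms)],[.502,.340,.048],[.006]*3))
bt=(255,125,75,85); bs=(175,190,85,95)
for T in(70,90,110):
    w=lambda c:c.max(2)>T
    mt=comp(cv2.morphologyEx(mask("top",bt,w),cv2.MORPH_CLOSE,np.ones((9,9))),38,42); ms=comp(cv2.morphologyEx(mask("scene",bs,w),cv2.MORPH_CLOSE,np.ones((9,9))),40,40)
    print(T,mt.sum(),ms.sum())
    q0=[.60,-.08,-.3]
    for nm,ob in(("top",[("top",bt,mt)]),("scene",[("scene",bs,ms)]),("both",[("top",bt,mt),("scene",bs,ms)])): print(nm,fit(boxp,ob,q0,[.01,.01,.1]))
    cv2.imwrite(f"pics/mm{T}.png",np.hstack([cv2.resize(mt*255,(320,360)),cv2.resize(ms*255,(320,360))]))
E
python3 m3.py
```

```text
A masks 404.0 265.0
A top (array([0.5026, 0.34  , 0.0458]), np.float64(19.5))
A both (array([0.5027, 0.3397, 0.0467]), np.float64(38.9))
70 6317.0 7087.0
top (array([ 0.6524, -0.2244,  0.2269]), np.float64(3763.2))
scene (array([ 0.6246, -0.2099,  0.6024]), np.float64(2447.6))
both (array([ 0.6252, -0.211 ,  0.5675]), np.float64(6262.8))
90 4613.0 4855.0
top (array([ 0.6321, -0.1843,  0.3001]), np.float64(2095.1))
scene (array([ 0.6167, -0.2034,  1.2597]), np.float64(589.2))
both (array([ 0.6168, -0.2036, -0.3108]), np.float64(2756.2))
110 3383.0 4635.0
top (array([ 0.6178, -0.2007, -0.2618]), np.float64(930.1))
scene (array([ 0.6144, -0.2022, -0.3174]), np.float64(519.4))
both (array([ 0.6154, -0.202 , -0.3283]), np.float64(1470.2))[ WARN:0@1.935] global loadsave.cpp:1063 imwrite_ Unsupported depth image for selected encoder is fallbacked to CV_8U.
```

Run:
```python
from h import *
a=cv2.imread("pics/raw_top.png")[132:207,238:338]; b=cv2.imread("pics/raw_scene.png")[185:285,178:278]
a=cv2.resize(a,None,fx=4,fy=4,interpolation=cv2.INTER_NEAREST);b=cv2.resize(b,None,fx=4,fy=4,interpolation=cv2.INTER_NEAREST)
o=np.zeros((420,800,3),np.uint8);o[:300,:400]=a;o[:400,400:]=b
for i in range(0,100,10):
    cv2.putText(o,str(238+i),(i*4,318),0,.35,(0,255,255)); cv2.putText(o,str(178+i),(400+i*4,414),0,.35,(0,255,255))
    cv2.putText(o,str(185+i),(770,i*4+4),0,.35,(0,0,255))
    if i<75: cv2.putText(o,str(132+i),(0,i*4+4),0,.35,(0,0,255))
cv2.imwrite("pics/mill.png",o)
# model overlay for check
g=cv2.imread("pics/raw_top.png").max(2)
print(g[160:176,255:262].tolist())
```

```text
[[95, 98, 100, 99, 101, 103, 105], [96, 97, 100, 102, 99, 102, 108], [97, 98, 99, 100, 101, 104, 114], [97, 97, 99, 101, 102, 105, 119], [96, 98, 100, 101, 101, 106, 128], [96, 96, 98, 100, 102, 113, 138], [97, 98, 99, 99, 102, 118, 145], [96, 98, 98, 100, 105, 127, 147], [97, 97, 97, 101, 114, 138, 149], [96, 98, 100, 104, 122, 146, 151], [96, 98, 100, 106, 129, 148, 148], [108, 102, 101, 114, 137, 149, 143], [131, 123, 120, 127, 144, 149, 137], [152, 149, 144, 143, 147, 145, 128], [160, 158, 157, 155, 152, 141, 116], [155, 158, 158, 159, 155, 137, 112]]
```

View pics/mill.png

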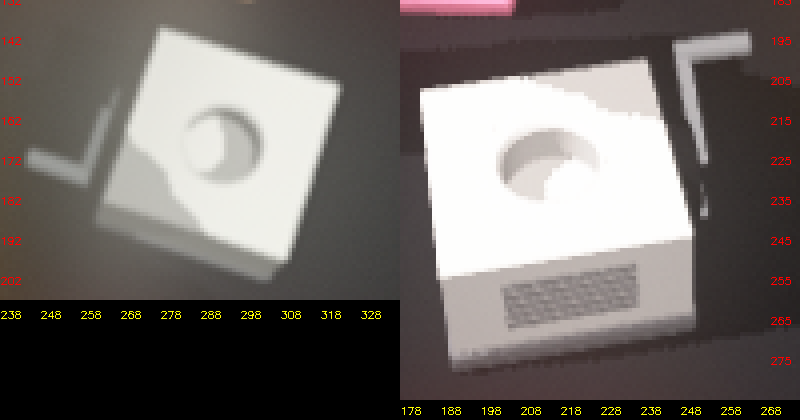

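The pictures show the top face's corners. In the top view they are at raw (277.5,138.5), (323,152.8), (309.5,197.3) and (263.8,182.3), with the well at (293.3,167.6). In the scene view they are at (182.8,207), (239.5,199), (250.5,243.5) and (187.5,253.8), with the well at (214.8,225.8). The bar's free end is at (244,171.5) in the top view and (265,195) in the scene view.

```bash
cat > m4.py <<'E'
from h import *
from scipy.optimize import least_squares
T=[(277.5,138.5),(323,152.8),(309.5,197.3),(263.8,182.3),(293.3,167.6)]
# scene corners reordered to the same physical corners
Sc={ "a":(182.8,207),"b":(239.5,199),"c":(250.5,243.5),"d":(187.5,253.8)}
L=[(.065,.065),(.065,-.065),(-.065,-.065),(-.065,.065),(0,0)]
def model(q,n,z=.085):
    c,s=np.cos(q[2]),np.sin(q[2]); return np.array([proj(n,(q[0]+c*i-s*j,q[1]+s*i+c*j,z)) for i,j in L])
So=np.array([Sc["c"],Sc["d"],Sc["a"],Sc["b"],(214.8,225.8)])
r={"top":np.array(T),"scene":So}
print("tri well",tri([("top",*T[4]),("scene",*So[4])]).round(4)); 
for i in range(4): print("tri corner",tri([("top",*T[i]),("scene",*So[i])]).round(4))
for ns in(["top"],["scene"],["top","scene"]):
    o=least_squares(lambda q:np.concatenate([(model(q,n)-r[n]).ravel() for n in ns]),[.6,-.2,-.3]); print(ns,o.x.round(4),np.round(o.fun.reshape(-1,2),1).tolist())
q=o.x;c,s=np.cos(q[2]),np.sin(q[2])
for yy in(.079,.101,.123):
    P=(q[0]-c*.065*np.cos(.55)-s*yy,q[1]-s*.065*np.cos(.55)+c*yy,.096); print("bar",yy,np.round(P,4),proj("top",P).round(1),proj("scene",P).round(1))
print(tri([("top",244,171.5),("scene",265,195)]).round(4))
for nm,(u,v),h in(("salt",(176/1.5625,222/1.5625),.095),("mug",(262/1.5625,182/1.5625),.085)): print(nm,at_z("top",u,v,h).round(3))
E
python3 m4.py
```

```text
tri well [ 0.6164 -0.2031  0.0793]
tri corner [ 0.6983 -0.1596  0.0825]
tri corner [ 0.6598 -0.2847  0.0845]
tri corner [ 0.5335 -0.2448  0.0833]
tri corner [ 0.5728 -0.1202  0.0824]
['top'] [ 0.6156 -0.2019 -0.2982] [[0.4, 0.5], [-0.6, 0.3], [-0.1, -0.5], [0.1, -0.2], [0.1, -0.1]]
['scene'] [ 0.6182 -0.2037 -0.3121] [[0.4, 0.2], [-0.5, 0.1], [-0.2, 0.4], [-0.0, 0.4], [0.3, -1.1]]
['top', 'scene'] [ 0.6169 -0.2029 -0.3062] [[1.0, -0.0], [-0.1, 0.1], [0.1, -0.8], [0.4, -0.8], [0.5, -0.6], [0.5, -0.6], [-0.2, -0.4], [-0.3, 0.1], [-0.2, -0.2], [0.4, -1.6]]
bar 0.079 [ 0.5879 -0.1109  0.096 ] [260.7 175.7] [246.1 197.5]
bar 0.101 [ 0.5945 -0.0899  0.096 ] [253.  173.2] [255.5 196.1]
bar 0.123 [ 0.6011 -0.0689  0.096 ] [245.3 170.6] [264.9 194.8]
[ 0.5991 -0.0663  0.0924]
salt [0.674 0.295 0.095]
mug [0.756 0.152 0.085]
```

```bash
cat > go.py <<'E'
import sys
from h import *
from scipy.spatial.transform import Rotation as R
def rel(p,yaw):
    s=get_state(); C=R.from_euler("xyz",s["ee_rot"]); D=R.from_euler("xyz",[np.pi,0,yaw])
    return np.r_[C.inv().apply(np.asarray(p)-s["eef_pos"])*100,(C.inv()*D).as_rotvec()].round(3)
if __name__=="__main__":
    a=list(map(float,sys.argv[1:]))
    for i in range(0,len(a),4): print(rel(a[i:i+3],a[i+3]).tolist())
    s=get_state(); print(round(s["t"],2),s["eef_pos"].round(4),s["ee_rot"].round(4),s["force"].round(1),round(s["width"],4),round(s["gripper_force"],1),s["q"].round(2))
E
python3 go.py .50 -.30 .22 -2.0  .5027 .3397 .16 -0.97
```

```text
[-32.953, 19.368, 0.614, 0.001, 0.0, -0.712]
[-59.851, 77.403, 6.668, 0.001, 0.001, -1.742]
0.2 [ 0.2811 -0.6134  0.226 ] [ 3.1406e+00 -1.0000e-04 -2.7119e+00] [ 0.1 -0.4 -0.6] 0.0875 0.0 [-0.85  0.36  0.01 -0.   -1.22 -0.29]
```

```bash
python3 -m creep '[[[8.7,-33,19.4,0.6,0,0,-0.71],[8.7,-33,19.4,0.6,0,0,-0.71],[8.7,-33,19.4,0.6,0,0,-0.71],[8.7,-33,19.4,0.6,0,0,-0.71],[8.7,-33,19.4,0.6,0,0,-0.71],[8.7,-33,19.4,0.6,0,0,-0.71],[8.7,-59.9,77.4,6.6,0,0,-1.74],[8.7,-59.9,77.4,6.6,0,0,-1.74],[8.7,-59.9,77.4,6.6,0,0,-1.74],[8.7,-59.9,77.4,6.6,0,0,-1.74],[8.7,-59.9,77.4,6.6,0,0,-1.74],[8.7,-59.9,77.4,6.6,0,0,-1.74],[8.7,-59.9,77.4,6.6,0,0,-1.74],[8.7,-59.9,77.4,6.6,0,0,-1.74],[8.7,-59.9,77.4,6.6,0,0,-1.74],[8.7,-59.9,77.4,6.6,0,0,-1.74],[8.7,-59.9,77.4,6.6,0,0,-1.74],[8.7,-59.9,77.4,6.6,0,0,-1.74],[8.7,-59.9,77.4,6.6,0,0,-1.74],[8.7,-59.9,77.4,6.6,0,0,-1.74]]]' 20; python3 go.py .5027 .3397 .16 -.97 .5027 .3397 .042 -0.97
```

```text
t: 2.7
eef_pos: [0.5034, 0.3384, 0.161]
ee_rot: [-3.141, 0.0, -0.973]
force: [0.5, -0.3, 0.6]
width: 0.0871
gripper_force: 0.0
[-0.146, -0.013, 0.098, -0.0, 0.0, -0.003]
[-0.145, -0.009, 11.898, -0.0, 0.0, -0.003]
2.7 [0.5034 0.3384 0.161 ] [-3.1413e+00  1.0000e-04 -9.7310e-01] [ 0.5 -0.3  0.6] 0.0871 0.0 [ 0.91  0.3  -0.24 -0.   -1.04 -0.32]
```

```bash
python3 -m creep '[[[8.7,-0.15,0,4,0,0,0],[8.7,-0.15,0,8,0,0,0],[8.7,-0.15,0,10,0,0,0],[8.7,-0.15,0,11.9,0,0,0],[8.7,-0.15,0,11.9,0,0,0],[8.7,-0.15,0,11.9,0,0,0]]]' 20
python3 - <<'E'
from h import *
o=np.hstack([grab_frame("top")[160:270,60:190],np.zeros((110,4,3),np.uint8),grab_frame("scene")[80:190,310:440]])
cv2.imwrite("pics/pre.png",cv2.resize(o,None,fx=3,fy=3,interpolation=cv2.INTER_CUBIC))
E
python3 go.py .5027 .3397 .042 -.97
```

```text
t: 3.45
eef_pos: [0.503, 0.3408, 0.0426]
ee_rot: [-3.14, 0.0, -0.972]
force: [0.3, 0.6, -0.2]
width: 0.0868
gripper_force: 0.0
[0.104, 0.107, 0.084, -0.002, 0.0, -0.002]
3.55 [0.503  0.3412 0.0428] [-3.1397e+00  5.0000e-04 -9.7200e-01] [-0.5  0.8  1.2] 0.0872 0.0 [ 0.92  0.42 -0.36  0.   -0.79 -0.32]
```

View pics/pre.png

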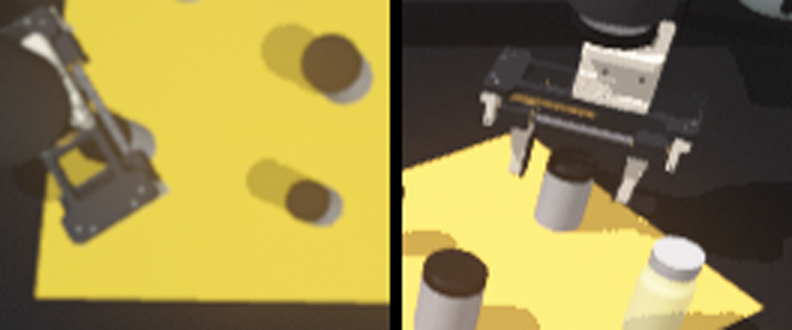

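The open fingers straddle cup A (scene half, about (565,190)), with the cup midway between them and the neighbours clear. Next I close on it and lift.

```bash
python3 -m creep '[[[4,0,0,0,0,0,0],[4,0,0,0,0,0,0],[4,0,0,0,0,0,0],[4,0,0,0,0,0,0],[4,0,0,0,0,0,0],[4,0,0,0,0,0,0],[4,0,0,0,0,0,0],[4,0,0,0,0,0,0]]]' 20; python3 go.py .5027 .3397 .042 -.97
```

```text
t: 4.55
eef_pos: [0.5023, 0.3408, 0.0415]
ee_rot: [3.141, -0.0, -0.972]
force: [-0.5, -0.6, 1.1]
width: 0.0478
gripper_force: 20.0
[0.113, 0.03, -0.049, 0.0, -0.0, -0.002]
4.55 [0.5023 0.3408 0.0415] [ 3.1414 -0.     -0.9718] [-0.5 -0.6  1.1] 0.0478 20.0 [ 0.92  0.42 -0.36 -0.   -0.79 -0.32]
```

```bash
python3 -m creep '[[[4,0,0,-2,0,0,0],[4,0,0,-6,0,0,0],[4,0,0,-11,0,0,0],[4,0,0,-16,0,0,0],[4,0,0,-16,0,0,0]]]'; python3 go.py .6165 -.2027 .19 -1.877
```

```text
t: 5.18
eef_pos: [0.5042, 0.3425, 0.2062]
ee_rot: [-3.134, 0.002, -0.971]
force: [0.3, -0.3, -1.9]
width: 0.0475
gripper_force: 20.0
[51.355, 21.497, 1.366, -0.007, 0.005, 0.906]
5.17 [0.5042 0.3425 0.2062] [-3.1336e+00  1.6000e-03 -9.7140e-01] [ 0.3 -0.3 -1.9] 0.0475 20.0 [ 0.92  0.26 -0.18  0.   -1.13 -0.32]
```

```bash
python3 -m creep '[[[4,10,4.2,0,0,0,0.15],[4,15,6.3,0,0,0,0.27],[4,20,8.4,0,0,0,0.36],[4,25,10.5,0,0,0,0.45],[4,30,12.6,0,0,0,0.54],[4,35,14.7,0,0,0,0.63],[4,40,16.8,0,0,0,0.72],[4,45,18.9,0,0,0,0.81],[4,49,20.5,0,0,0,0.88],[4,51.3,21.5,0,0,0,0.906],[4,51.3,21.5,0,0,0,0.906],[4,51.3,21.5,0,0,0,0.906],[4,51.3,21.5,0,0,0,0.906],[4,51.3,21.5,0,0,0,0.906]]]'; python3 go.py .6165 -.2027 .16 -1.877
python3 - <<'E'
from h import *
t,s=grab_frame("top"),grab_frame("scene"); cv2.imwrite("pics/raw_t2.png",t); cv2.imwrite("pics/raw_s2.png",s)
o=np.hstack([t[110:220,228:358],np.zeros((110,4,3),np.uint8),s[150:260,160:290]])
cv2.imwrite("pics/over.png",cv2.resize(o,None,fx=3,fy=3,interpolation=cv2.INTER_CUBIC))
E
```

```text
t: 6.92
eef_pos: [0.6141, -0.2032, 0.2017]
ee_rot: [-3.141, 0.0, -1.877]
force: [-0.2, 0.1, -1.9]
width: 0.0476
gripper_force: 20.0
[-0.119, -0.211, 4.168, -0.0, 0.0, 0.0]
6.92 [ 0.6141 -0.2032  0.2017] [-3.1414e+00  1.0000e-04 -1.8766e+00] [-0.2  0.1 -1.9] 0.0476 20.0 [-0.02  0.33 -0.09 -0.   -1.15 -0.29]
```

View pics/over.png

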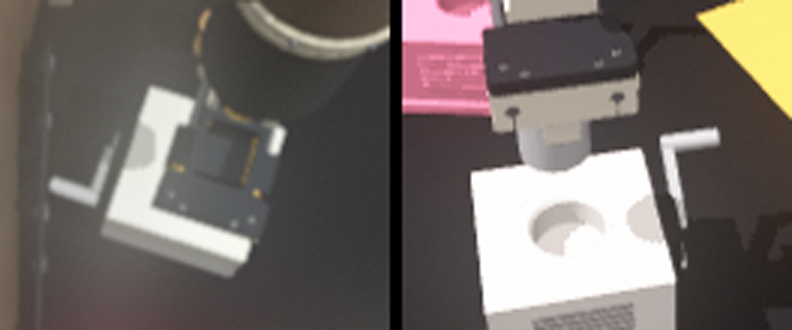

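The cup hangs above the mill, with its visible body spanning x 521–590 in the scene half. The well is at (567,228) and still empty. I'll check the cup's offset in the hand from its edges in the scene view.

Run:
```python
from h import *
s=cv2.imread("pics/raw_s2.png"); 
for r in range(191,203,2): print(r,s[r,194:232].max(1).tolist())
e=get_state()["eef_pos"]; yaw=-1.877; tx=np.array([np.cos(yaw),np.sin(yaw),0])
a=np.linspace(0,2*np.pi,73)
for off in(-.002,0,.002):
    c=e+tx*off
    for zb in(-.0415,-.01): 
        p=np.array([proj("scene",c+[.024*np.cos(t),.024*np.sin(t),zb]) for t in a]); print(off,zb,"cols",p[:,0].min().round(1),p[:,0].max().round(1),"lowest row",p[:,1].max().round(1), "ctr row",p[:,1].mean().round(1))
```

```text
191 [179, 179, 179, 118, 175, 179, 179, 179, 179, 179, 178, 178, 182, 178, 177, 172, 175, 176, 174, 174, 173, 171, 172, 171, 172, 154, 136, 127, 97, 73, 71, 71, 70, 70, 71, 70, 69, 70]
193 [153, 148, 146, 90, 162, 185, 186, 183, 178, 179, 172, 167, 162, 174, 174, 174, 173, 173, 175, 173, 174, 174, 174, 174, 173, 155, 137, 130, 102, 75, 73, 73, 74, 71, 71, 69, 72, 71]
195 [75, 74, 74, 74, 123, 188, 188, 185, 181, 179, 173, 167, 166, 182, 177, 178, 178, 178, 177, 176, 176, 178, 177, 179, 178, 160, 139, 131, 110, 75, 72, 73, 74, 73, 72, 70, 71, 72]
197 [75, 74, 75, 76, 109, 187, 189, 186, 182, 178, 176, 169, 166, 168, 175, 172, 169, 167, 165, 163, 163, 160, 152, 145, 142, 138, 137, 132, 123, 78, 74, 74, 73, 73, 73, 74, 73, 73]
199 [75, 76, 76, 75, 76, 188, 190, 187, 184, 179, 177, 171, 165, 160, 157, 152, 149, 145, 145, 146, 146, 144, 143, 143, 142, 139, 137, 132, 124, 78, 74, 75, 73, 71, 73, 75, 73, 72]
201 [76, 76, 76, 77, 77, 127, 187, 188, 185, 179, 178, 173, 167, 163, 155, 152, 148, 145, 146, 147, 147, 144, 144, 144, 142, 141, 136, 133, 150, 142, 141, 183, 224, 226, 232, 241, 242, 250]
-0.002 -0.0415 cols 201.0 225.0 lowest row 207.4 ctr row 198.9
-0.002 -0.01 cols 199.5 224.3 lowest row 196.0 ctr row 187.5
0 -0.0415 cols 200.0 224.0 lowest row 207.5 ctr row 199.0
0 -0.01 cols 198.5 223.2 lowest row 196.1 ctr row 187.6
0.002 -0.0415 cols 199.0 223.0 lowest row 207.7 ctr row 199.2
0.002 -0.01 cols 197.4 222.2 lowest row 196.3 ctr row 187.8
```

```bash
python3 go.py .6175 -.2008 .135 -1.877
```

```text
[-0.353, -0.238, 6.676, -0.0, 0.0, 0.0]
7.03 [ 0.6142 -0.2034  0.2018] [-3.1413e+00  1.0000e-04 -1.8768e+00] [-0.8  0.4 -2.1] 0.0472 20.0 [-0.02  0.33 -0.09 -0.   -1.15 -0.29]
```

```bash
python3 -m creep '[[[4,-0.35,-0.24,2,0,0,0],[4,-0.35,-0.24,4,0,0,0],[4,-0.35,-0.24,6,0,0,0],[4,-0.35,-0.24,6.7,0,0,0],[4,-0.35,-0.24,6.7,0,0,0],[4,-0.35,-0.24,6.7,0,0,0]]]'; python3 go.py .6175 -.2008 .1 -1.877
python3 - <<'E'
from h import *
t,s=grab_frame("top"),grab_frame("scene"); cv2.imwrite("pics/raw_s3.png",s)
cv2.imwrite("pics/over2.png",cv2.resize(s[170:260,165:275],None,fx=6,fy=6,interpolation=cv2.INTER_CUBIC))
E
```

```text
t: 7.78
eef_pos: [0.618, -0.2015, 0.1356]
ee_rot: [-3.14, 0.0, -1.878]
force: [-0.7, -0.4, -1.7]
width: 0.0476
gripper_force: 20.0
[-0.05, 0.079, 3.559, -0.002, 0.0, -0.001]
7.78 [ 0.618  -0.2015  0.1356] [-3.1401e+00  2.0000e-04 -1.8775e+00] [-0.7 -0.4 -1.7] 0.0476 20.0 [-0.02  0.38 -0.17  0.   -1.02 -0.29]
```

View pics/over2.png

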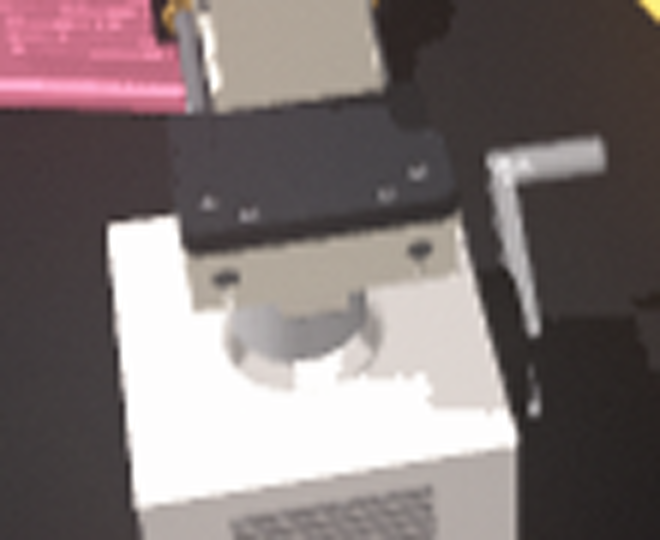

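The cup is just above the mouth. Its body spans columns 229–366 and the well 225–382, so I'll trim about 1 mm along tool −x and lower gently.

```bash
python3 -m creep '[[[4,-0.1,0.03,0.4,0,0,0],[4,-0.1,0.03,0.8,0,0,0],[4,-0.1,0.03,1.2,0,0,0],[4,-0.1,0.03,1.6,0,0,0],[4,-0.1,0.03,2,0,0,0],[4,-0.1,0.03,2.4,0,0,0],[4,-0.1,0.03,2.4,0,0,0]]]'; python3 go.py .6175 -.2008 .0985 -1.877
```

```text
t: 8.75
eef_pos: [0.6172, -0.2004, 0.1101]
ee_rot: [3.141, -0.0, -1.878]
force: [0.6, 0.5, -1.8]
width: 0.0477
gripper_force: 20.0
[0.027, -0.046, 1.157, 0.001, -0.0, -0.001]
8.75 [ 0.6172 -0.2004  0.1101] [ 3.1408e+00 -2.0000e-04 -1.8779e+00] [ 0.6  0.5 -1.8] 0.0477 20.0 [-0.01  0.41 -0.2  -0.   -0.97 -0.29]
```

```bash
python3 -m creep '[[[4,0,0,0.4,0,0,0],[4,0,0,0.8,0,0,0],[4,0,0,1.0,0,0,0],[4,0,0,1.15,0,0,0],[4,0,0,1.15,0,0,0]]]'; python3 go.py .6175 -.2008 .0985 -1.877
```

```text
t: 9.38
eef_pos: [0.6174, -0.2004, 0.099]
ee_rot: [3.141, -0.0, -1.878]
force: [-0.4, 0.7, -1.7]
width: 0.0479
gripper_force: 20.0
[0.034, -0.021, 0.048, 0.0, -0.0, -0.001]
9.38 [ 0.6174 -0.2004  0.099 ] [ 3.1415 -0.     -1.8778] [-0.4  0.7 -1.7] 0.0479 20.0 [-0.01  0.42 -0.21  0.   -0.95 -0.29]
```

```bash
python3 -m creep '[[[4,0,0,0.1,0,0,0],[4,0,0,0.15,0,0,0],[4,0,0,0.15,0,0,0]]]'; python3 go.py .6175 -.2008 .0985 -1.877
```

```text
t: 9.75
eef_pos: [0.6176, -0.2005, 0.0985]
ee_rot: [-3.141, -0.0, -1.878]
force: [-1.8, 2.1, 4.5]
width: 0.0476
gripper_force: 20.0
[0.033, -0.002, -0.002, -0.001, -0.0, -0.001]
9.75 [ 0.6176 -0.2005  0.0985] [-3.1408e+00 -1.0000e-04 -1.8776e+00] [-1.8  2.1  4.5] 0.0476 20.0 [-0.01  0.42 -0.21  0.   -0.94 -0.29]
```

The cup has landed: the force jumped to +4.5 N at TCP z 0.0985, as predicted. I let go and rise.

```bash
python3 -m creep '[[[6.5,0,0,0,0,0,0],[6.5,0,0,0,0,0,0],[6.5,0,0,0,0,0,0],[6.5,0,0,-1,0,0,0],[6.5,0,0,-3,0,0,0],[6.5,0,0,-6,0,0,0],[6.5,0,0,-10,0,0,0],[6.5,0,0,-10,0,0,0],[6.5,0,0,-10,0,0,0]]]'; python3 go.py .5945 -.0899 .16 -1.877
python3 - <<'E'
from h import *
t,s=grab_frame("top"),grab_frame("scene"); cv2.imwrite("pics/raw_s4.png",s)
o=np.hstack([t[110:220,228:358],np.zeros((110,4,3),np.uint8),s[170:280,160:290]])
cv2.imwrite("pics/home.png",cv2.resize(o,None,fx=3,fy=3,interpolation=cv2.INTER_CUBIC))
a=np.linspace(0,2*np.pi,73)
for z in(.132,.14): 
    p=np.array([proj("scene",(.6168+.024*np.cos(t),-.2028+.024*np.sin(t),z)) for t in a]); print(z,p.min(0).round(1),p.max(0).round(1))
E
```

```text
t: 10.88
eef_pos: [0.6173, -0.2003, 0.1979]
ee_rot: [-3.141, 0.0, -1.878]
force: [-1.1, -0.1, -0.1]
width: 0.0651
gripper_force: 0.0
[-9.833, 5.512, 3.79, -0.0, 0.0, -0.001]
10.88 [ 0.6173 -0.2003  0.1979] [-3.1412e+00  4.0000e-04 -1.8779e+00] [-1.1 -0.1 -0.1] 0.0651 0.0 [-0.01  0.33 -0.09 -0.   -1.15 -0.29]
0.132 [202.1 200.9] [225.5 217.9]
0.14 [201.7 198.2] [225.3 215.2]
```

View pics/home.png

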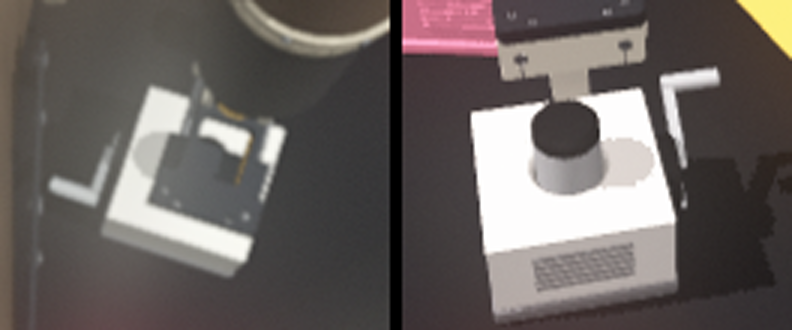

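The cup stands upright and home in the well (lid at (566,130) in the scene half), with the fingers clear and the bar still raised at (690,80). Next I shut the fingers and go above the bar.

```bash
python3 go.py .5918 -.0827 .12 -1.877; python3 -m creep '[[[6.5,-5,2.8,0,0,0,0],[3,-10.5,5.9,0,0,0,0],[0,-10.5,5.9,0,0,0,0],[0,-10.5,5.9,0,0,0,0],[0,-10.5,5.9,3,0,0,0],[0,-10.5,5.9,6,0,0,0],[0,-10.5,5.9,7.8,0,0,0],[0,-10.5,5.9,7.8,0,0,0],[0,-10.5,5.9,7.8,0,0,0],[0,-10.5,5.9,7.8,0,0,0]]]'; python3 go.py .5918 -.0827 .105 -1.877
```

```text
[-10.455, 5.934, 7.685, 0.001, -0.0, -0.001]
10.97 [ 0.6169 -0.2003  0.1968] [ 3.1402e+00 -2.0000e-04 -1.8779e+00] [-0.2 -0.  -0.5] 0.0651 0.0 [-0.01  0.34 -0.09 -0.   -1.15 -0.29]
t: 12.22
eef_pos: [0.5936, -0.0828, 0.1205]
ee_rot: [-3.14, 0.001, -1.878]
force: [0.2, -0.3, 0.9]
width: 0.0004
gripper_force: 0.0
[0.043, 0.173, 1.552, -0.001, 0.001, -0.001]
12.22 [ 0.5936 -0.0828  0.1205] [-3.1402e+00  6.0000e-04 -1.8782e+00] [ 0.2 -0.3  0.9] 0.0004 0.0 [ 0.19  0.32 -0.3   0.   -0.95 -0.49]
```

```bash
python3 -m creep '[[[0,0,0.17,0.5,0,0,0],[0,0,0.17,1,0,0,0],[0,0,0.17,1.4,0,0,0],[0,0,0.17,1.8,0,0,0],[0,0,0.17,2.1,0,0,0],[0,0,0.17,2.4,0,0,0]]]'; python3 go.py .5918 -.0827 .0375 -1.877
```

```text
t: 12.98
eef_pos: [0.5888, -0.0807, 0.0965]
ee_rot: [3.137, 0.0, -1.878]
force: [-16.5, 13.6, 21.6]
width: 0.0002
gripper_force: 12.6
[0.096, -0.374, 5.896, 0.004, 0.0, -0.001]
12.97 [ 0.5888 -0.0807  0.0965] [ 3.1374  0.     -1.8778] [-16.5  13.6  21.6] 0.0002 12.6 [ 0.19  0.34 -0.33 -0.   -0.9  -0.5 ]
```

The push came out oblique. The shut tips are narrow and sat 8 mm outboard of the bar's crest, so I'm backing off to recentre.

```bash
python3 -m creep '[[[0,0,-0.1,-0.5,0,0,0],[0,0,-0.2,-1.2,0,0,0],[0,0,-0.2,-1.7,0,0,0],[0,0,-0.2,-1.7,0,0,0],[0,0,-0.2,-1.7,0,0,0]]]'
python3 - <<'E'
from h import *
from go import rel
s=get_state(); c,sn=np.cos(-.306),np.sin(-.306)
d=s["eef_pos"][:2]-[.6168,-.2028]; print("mill xy",c*d[0]+sn*d[1],-sn*d[0]+c*d[1],s["eef_pos"],s["force"].round(1))
for v in(0,.15,.3,.35,.5,.6,.7,.85,1.0,1.05,1.08):
    a=.55-v; x,y,z=-.065*np.cos(a),.107,.062+.065*np.sin(a)+.007
    print(v,rel((.6168+c*x-sn*y,-.2028+sn*x+c*y,z),-1.877).tolist(),round(z,4))
f=grab_frame("scene"); t=grab_frame("top")
o=np.hstack([t[110:220,228:358],np.zeros((110,4,3),np.uint8),f[150:260,195:325]])
cv2.imwrite("pics/bar.png",cv2.resize(o,None,fx=3,fy=3,interpolation=cv2.INTER_CUBIC))
E
```

```text
t: 13.6
eef_pos: [0.593, -0.0826, 0.1122]
ee_rot: [3.141, -0.0, -1.878]
force: [0.3, 0.3, 0.2]
width: 0.0005
gripper_force: 0.0
mill xy -0.05885114287504085 0.1074121503107946 [ 0.59304029 -0.08264883  0.1122386 ] [0.3 0.3 0.2]
0 [0.041, -0.344, 0.926, 0.0, -0.0, -0.001] 0.103
0.15 [0.041, 0.101, 1.793, 0.0, -0.0, -0.001] 0.0943
0.3 [0.042, 0.412, 2.716, 0.0, -0.0, -0.001] 0.0851
0.35 [0.042, 0.484, 3.033, 0.0, -0.0, -0.001] 0.0819
0.5 [0.042, 0.605, 3.999, 0.0, -0.0, -0.001] 0.0722
0.6 [0.042, 0.605, 4.649, 0.0, -0.0, -0.001] 0.0658
0.7 [0.042, 0.54, 5.295, 0.0, -0.0, -0.001] 0.0593
0.85 [0.041, 0.322, 6.245, 0.0, -0.0, -0.001] 0.0498
1.0 [0.041, -0.035, 7.151, 0.0, -0.0, -0.001] 0.0407
1.05 [0.04, -0.184, 7.44, 0.0, -0.0, -0.001] 0.0378
1.08 [0.04, -0.28, 7.61, 0.0, -0.0, -0.001] 0.0361
```

View pics/bar.png

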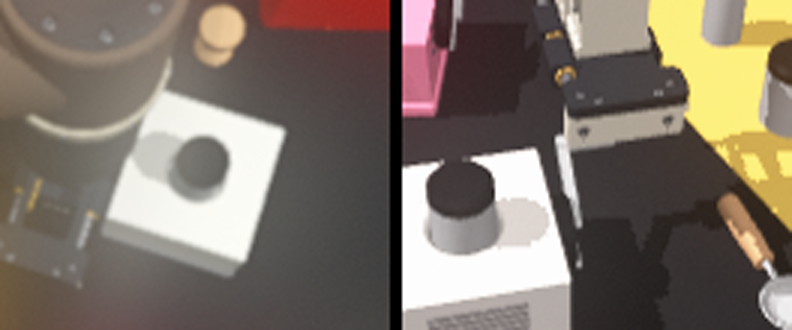

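The cup is still home in both halves, with the lid at (201,162) in the top half. The gripper hides the bar. I'll re-press aligned over the bar's crest and follow its arc in small steps.

```bash
python3 -m creep '[[[0,0.04,-0.34,0,0,0,0],[0,0.04,-0.34,0.3,0,0,0],[0,0.04,-0.34,0.6,0,0,0],[0,0.04,-0.34,0.8,0,0,0],[0,0.04,-0.3,1.0,0,0,0],[0,0.04,-0.2,1.2,0,0,0],[0,0.04,-0.2,1.2,0,0,0]]]'
cat > mx.py <<'E'
from go import *
s=get_state(); c,sn=np.cos(-.306),np.sin(-.306); e=s["eef_pos"]; f=s["force"]
d=e[:2]-[.6168,-.2028]; print("mill xyz",np.round([c*d[0]+sn*d[1],-sn*d[0]+c*d[1],e[2]],4),"F mill",np.round([c*f[0]+sn*f[1],-sn*f[0]+c*f[1],f[2]],1),"gf",s["gripper_force"],"t",s["t"],"rot",s["ee_rot"].round(3))
dv=np.interp(-(e[2]-.007),[-(.062+.065*np.sin(.55-v)) for v in np.linspace(0,1.12,113)],np.linspace(0,1.12,113)); print("dial~",round(dv,3))
for v in np.arange(0.1,1.13,.05):
    if v<dv-.03: continue
    a=.55-v; x,y,z=-.065*np.cos(a),.107,.062+.065*np.sin(a)+.007
    print(round(v,2),rel((.6168+c*x-sn*y,-.2028+sn*x+c*y,z),-1.877).tolist()[:3],round(z,4))
E
python3 mx.py
```

```text
t: 14.58
eef_pos: [0.5957, -0.0835, 0.102]
ee_rot: [-3.14, 0.0, -1.877]
force: [-2.4, 1.5, 9.2]
width: 0.0006
gripper_force: 4.7
mill xyz [-0.0561  0.1074  0.102 ] F mill [-2.7  0.7  9.2] gf 4.68446284532547 t 14.575 rot [-3.14   0.    -1.877]
dial~ 0.017
0.1 [0.037, 0.248, 0.473] 0.0973
0.15 [0.038, 0.383, 0.769] 0.0943
0.2 [0.038, 0.502, 1.071] 0.0913
0.25 [0.038, 0.607, 1.379] 0.0882
0.3 [0.038, 0.695, 1.691] 0.0851
0.35 [0.038, 0.768, 2.008] 0.0819
0.4 [0.038, 0.826, 2.328] 0.0787
0.45 [0.038, 0.867, 2.65] 0.0755
0.5 [0.038, 0.892, 2.974] 0.0722
0.55 [0.039, 0.901, 3.299] 0.069
0.6 [0.039, 0.893, 3.624] 0.0658
0.65 [0.039, 0.869, 3.948] 0.0625
0.7 [0.039, 0.829, 4.27] 0.0593
0.75 [0.039, 0.773, 4.591] 0.0561
0.8 [0.039, 0.702, 4.907] 0.0529
0.85 [0.039, 0.614, 5.22] 0.0498
0.9 [0.039, 0.511, 5.528] 0.0467
0.95 [0.039, 0.392, 5.831] 0.0437
1.0 [0.039, 0.259, 6.127] 0.0407
1.05 [0.039, 0.111, 6.417] 0.0378
1.1 [0.039, -0.052, 6.698] 0.035
```

```bash
python3 -m creep '[[[0,0.04,0.12,0.25,0,0,0],[0,0.04,0.25,0.47,0,0,0],[0,0.04,0.38,0.77,0,0,0],[0,0.04,0.44,0.92,0,0,0],[0,0.04,0.5,1.07,0,0,0]]]'; python3 mx.py
```

```text
t: 15.2
eef_pos: [0.5896, -0.0818, 0.091]
ee_rot: [3.141, 0.001, -1.877]
force: [-6.4, 5.0, 11.4]
width: 0.0004
gripper_force: 5.7
mill xyz [-0.0624  0.1072  0.091 ] F mill [-7.6  2.9 11.4] gf 5.737018156796694 t 15.2 rot [ 3.141e+00  1.000e-03 -1.877e+00]
dial~ 0.205
0.2 [0.021, -0.133, -0.029] 0.0913
0.25 [0.021, -0.029, 0.279] 0.0882
0.3 [0.021, 0.059, 0.592] 0.0851
0.35 [0.021, 0.131, 0.909] 0.0819
0.4 [0.021, 0.188, 1.229] 0.0787
0.45 [0.022, 0.228, 1.551] 0.0755
0.5 [0.022, 0.253, 1.875] 0.0722
0.55 [0.022, 0.261, 2.2] 0.069
0.6 [0.022, 0.252, 2.525] 0.0658
0.65 [0.022, 0.228, 2.849] 0.0625
0.7 [0.022, 0.187, 3.172] 0.0593
0.75 [0.023, 0.131, 3.492] 0.0561
0.8 [0.023, 0.058, 3.808] 0.0529
0.85 [0.023, -0.03, 4.121] 0.0498
0.9 [0.023, -0.134, 4.429] 0.0467
0.95 [0.023, -0.253, 4.731] 0.0437
1.0 [0.023, -0.387, 5.027] 0.0407
1.05 [0.023, -0.536, 5.316] 0.0378
1.1 [0.023, -0.699, 5.597] 0.035
```

Force is mostly downward. The sideways part matches the bar's surface rolling under a sticking tip, about 7 mm per rad, so I add that to the path.

```bash
python3 -m creep '[[[0,0.02,0.15,0.14,0,0,0],[0,0.02,0.27,0.28,0,0,0],[0,0.02,0.33,0.44,0,0,0],[0,0.02,0.39,0.59,0,0,0]]]'; python3 mx.py
```

```text
t: 15.7
eef_pos: [0.587, -0.0811, 0.0852]
ee_rot: [-3.14, 0.001, -1.877]
force: [-1.5, 1.7, 8.2]
width: 0.0002
gripper_force: 4.2
mill xyz [-0.0651  0.1071  0.0852] F mill [-1.9  1.1  8.2] gf 4.175225347280502 t 15.7 rot [-3.140e+00  1.000e-03 -1.877e+00]
dial~ 0.298
0.3 [0.009, -0.208, 0.016] 0.0851
0.35 [0.01, -0.135, 0.332] 0.0819
0.4 [0.01, -0.078, 0.652] 0.0787
0.45 [0.01, -0.037, 0.975] 0.0755
0.5 [0.011, -0.012, 1.299] 0.0722
0.55 [0.011, -0.003, 1.624] 0.069
0.6 [0.011, -0.011, 1.948] 0.0658
0.65 [0.011, -0.034, 2.273] 0.0625
0.7 [0.012, -0.074, 2.595] 0.0593
0.75 [0.012, -0.13, 2.915] 0.0561
0.8 [0.012, -0.202, 3.232] 0.0529
0.85 [0.012, -0.29, 3.545] 0.0498
0.9 [0.012, -0.393, 3.853] 0.0467
0.95 [0.013, -0.512, 4.156] 0.0437
1.0 [0.013, -0.645, 4.452] 0.0407
1.05 [0.013, -0.793, 4.741] 0.0378
1.1 [0.013, -0.956, 5.023] 0.035
```

```bash
python3 -m creep '[[[0,0,0.06,0.17,0,0,0],[0,0,0.11,0.33,0,0,0],[0,0,0.2,0.65,0,0,0],[0,0,0.28,0.97,0,0,0],[0,0,0.34,1.3,0,0,0],[0,0,0.38,1.62,0,0,0],[0,0,0.41,1.95,0,0,0],[0,0,0.41,1.95,0,0,0]]]'; python3 mx.py
```

```text
t: 16.7
eef_pos: [0.583, -0.08, 0.0655]
ee_rot: [-3.14, 0.001, -1.877]
force: [-1.7, 1.5, 6.8]
width: 0.0004
gripper_force: 3.5
mill xyz [-0.0692  0.1069  0.0655] F mill [-2.   1.   6.8] gf 3.479352593421936 t 16.7 rot [-3.140e+00  1.000e-03 -1.877e+00]
dial~ 0.604
0.6 [-0.006, -0.428, -0.025] 0.0658
0.65 [-0.006, -0.452, 0.299] 0.0625
0.7 [-0.006, -0.492, 0.621] 0.0593
0.75 [-0.005, -0.548, 0.941] 0.0561
0.8 [-0.005, -0.62, 1.258] 0.0529
0.85 [-0.005, -0.708, 1.571] 0.0498
0.9 [-0.005, -0.811, 1.879] 0.0467
0.95 [-0.005, -0.93, 2.182] 0.0437
1.0 [-0.005, -1.063, 2.478] 0.0407
1.05 [-0.005, -1.211, 2.767] 0.0378
1.1 [-0.005, -1.374, 3.049] 0.035
```

```bash
python3 -m creep '[[[0,0,0.01,0.3,0,0,0],[0,0,0.01,0.62,0,0,0],[0,0,-0.01,0.94,0,0,0],[0,0,-0.05,1.26,0,0,0],[0,0,-0.1,1.57,0,0,0],[0,0,-0.17,1.88,0,0,0],[0,0,-0.17,1.88,0,0,0]]]'; python3 mx.py
```

```text
t: 17.58
eef_pos: [0.5847, -0.0805, 0.0469]
ee_rot: [-3.14, 0.0, -1.877]
force: [-2.4, 3.0, 10.0]
width: 0.0002
gripper_force: 4.9
mill xyz [-0.0674  0.1069  0.0469] F mill [-3.2  2.1 10. ] gf 4.947639852762222 t 17.575 rot [-3.14   0.    -1.877]
dial~ 0.897
0.9 [-0.007, -0.637, 0.016] 0.0467
0.95 [-0.006, -0.755, 0.319] 0.0437
1.0 [-0.006, -0.889, 0.615] 0.0407
1.05 [-0.006, -1.037, 0.904] 0.0378
1.1 [-0.006, -1.199, 1.186] 0.035
```

```bash
python3 -m creep '[[[0,0,-0.04,0.16,0,0,0],[0,0,-0.08,0.32,0,0,0],[0,0,-0.13,0.47,0,0,0],[0,0,-0.18,0.62,0,0,0],[0,0,-0.23,0.75,0,0,0],[0,0,-0.23,0.75,0,0,0]]]'; python3 mx.py
```

```text
t: 18.32
eef_pos: [0.5869, -0.0813, 0.0395]
ee_rot: [-3.14, 0.0, -1.877]
force: [-3.3, 1.2, 10.2]
width: 0.0005
gripper_force: 4.9
mill xyz [-0.0651  0.1068  0.0395] F mill [-3.5  0.1 10.2] gf 4.879164844751358 t 18.325 rot [-3.14   0.    -1.877]
dial~ 1.021
1.0 [-0.016, -0.658, -0.12] 0.0407
1.05 [-0.016, -0.806, 0.169] 0.0378
1.1 [-0.016, -0.969, 0.451] 0.035
```

```bash
python3 -m creep '[[[0,0,-0.05,0.09,0,0,0],[0,0,-0.09,0.17,0,0,0],[0,0,-0.09,0.17,0,0,0],[0,0,-0.09,0.17,0,0,0]]]'; python3 mx.py
```

```text
t: 18.82
eef_pos: [0.5876, -0.0815, 0.0378]
ee_rot: [-3.14, 0.0, -1.877]
force: [-4.4, 1.2, 12.0]
width: 0.0002
gripper_force: 5.2
mill xyz [-0.0644  0.1068  0.0378] F mill [-4.6 -0.1 12. ] gf 5.2037569507956505 t 18.825 rot [-3.14   0.    -1.877]
dial~ 1.05
1.05 [-0.017, -0.738, -0.0] 0.0378
1.1 [-0.017, -0.901, 0.281] 0.035
```

```bash
python3 -m creep '[[[0,0,0,0.03,0,0,0],[0,0,0,0.03,0,0,0],[0,0,0,0.03,0,0,0],[0,0,0,0.03,0,0,0]]]'; python3 mx.py
python3 - <<'E'
from h import *
b=cv2.imread("pics/raw_s4.png"); s=grab_frame("scene")
def lid(f):
    m=(f[198:228,198:232].max(2)<90); v,u=np.nonzero(m); return u.mean()+198,v.mean()+198,m.sum()
print("lid before/now",np.round(lid(b),2),np.round(lid(s),2))
E
```

```text
t: 19.32
eef_pos: [0.5877, -0.0815, 0.0376]
ee_rot: [-3.14, 0.0, -1.877]
force: [-4.8, 1.3, 11.2]
width: 0.0004
gripper_force: 5.5
mill xyz [-0.0643  0.1069  0.0376] F mill [-4.9 -0.2 11.2] gf 5.524548478424549 t 19.325 rot [-3.14   0.    -1.877]
dial~ 1.054
1.05 [-0.013, -0.729, -0.019] 0.0378
1.1 [-0.013, -0.891, 0.262] 0.035
lid before/now [213.04 210.05 430.  ] [213.27 208.72 490.  ]
```

Run:
```python
from h import *
b=cv2.imread("pics/raw_s4.png"); s=grab_frame("scene")
for r in range(198,234,3): print(r,*["".join("#" if x<60 else "+" if x<90 else "o" if x<180 else "." for x in f[r,196:234].max(1)) for f in(b,s)])
```

```text
198 +++++++++++++oooooooooooooo+++++++++++ ++++++++++++++++++++++++++++++++++++++
201 ++++++++++++++ooooooooooooooo......... +++++++++++++++++++++++++oooo.........
204 ++++oooo...oo++++++++++o.............. ++++oooo...oo++++++++++o..............
207 .........o+++++++++++++++++#o......... .........o++++++++++++++++++o.........
210 .......o++++++++++++++++++++#o........ .......o+++++++++++++++++++++o........
213 .......o+++++++++++++++++++###........ .......o+++++++++++++++++++++#........
216 .......o+++++++++++++++++++##+........ .......o++++++++++++++++++++#+........
219 ........oo+++++++++++++++++oooo....... ........oo+++++++++++++++++oooo.......
222 ............ooooo++++oooooooooo....... ............ooooo++++oooooooooo.......
225 .............ooooooooooooooooooo...... .............ooooooooooooooooooo......
228 ........o....ooooooooooooooooooo...... ........o....ooooooooooooooooooo......
231 .........o....oooooooooooooooo........ .........o....oooooooooooooooo........
```

The cup outline is identical to before; only the background above it changed. The dial is steady at about 1.05 with 11 N of push, so I'm handing in.

```bash
python3 -c "
from station import *
print(job_done())"
```

```text
the job is handed in; nothing more can be done
None
```

I handed the job in at about 19 s with the 48 mm cup home in the white mill's well and released, and the shut fingers holding the dial at its third click (about 1.05 rad worked out from fingertip height, about 11 N). My first press was off-centre and peaked near 30 N, under the 40 N limit, so I backed off and pressed again; the verdict was not shown.

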